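# Weigh out palm sugar from a deep jar against fruit on a kitchen balance

## Robot

A 6-joint arm with a two-finger parallel gripper is mounted at the origin on a cart in front of the work surface, level with it; the furniture and walls round the work are solid. World frame = base frame: x ahead of the robot, y to its left, z up, the work surface at z = 0. Lengths are in m, angles in rad, forces in N, time in s.
With the tool pointing down it reaches from about 0.25 to 0.775 m from the base axis. Payload 8.9 kg.
Tool frame: the origin (TCP) lies on the front face of the gripper's body, between the roots of the fingers; the fingertips stand 73 mm ahead of it and the grasp point (between the pads) lies arm.pinch_z ahead of it (arm.pinch_z is the distance from the TCP to the grasp point, in m); z points along the fingers, y is the line along which they close (so a half turn about z gives the same grasp; the last joint's range is limited). The gripper opens to 85 mm and grips with 20 to 120 N. Pads are 22 mm wide; open, the fingers measure 114 mm over their backs; the gripper's body (76 mm by 85 mm) begins 54 mm behind the grasp point. The pads swing forward as they close: fully open they stand 13 mm farther back than shut.
Start: joints at [1.082, 0.291, -0.153, 1.127, 0, 1.431], TCP at [0.18, 0.493, 0.304] pointing down, gripper open.
Joint ranges: [-2.52, 2.52], [-0.91, 1.74], [-1.3, 1.37], [-1.96, 2.02], [-1.52, 1.47], [-3.14, 3.14]. Speed limits (rad/s): [2.22, 2.22, 2.79, 3.14, 3.14, 3.14].

## Interface

Orientations are given as a rotation vector (axis times angle).
In Python, from station import arm, optics, sign_off gives the robot as it stands. The module is installed in compiled form; this text tells all that it offers.
- The arm moves only by the tool arm_command, never from a script. Its argument "targets" is a list of rows, each an object of numbers: "tx", "ty", "tz": the shift along the world's x, y, z as a fraction of full scale; "ax", "ay", "az": the turn, a rotation vector about the world's x, y, z as a fraction of full scale. A call has 1 to 20 rows; each row is the pose to reach, as a shift and turn from the pose commanded when the call began; what a row does not reach only later rows make up. Full scale, the value 1, is 500 mm for a shift and 90 degrees for a turn. A row lasts 1/8 s, in which the tool goes at most 62.5 mm and 10.7 degrees, less where a joint would pass 70% of its speed; a pose out of reach is approached as far as the arm can. A call with a number of a shift or a turn outside -1 to 1 is refused whole. A call with a gripper value outside its range is refused whole. "jaw" is the opening, from 0 (shut) to 1 (fully open), set as the call begins (left out, the last holds). The fingers move at their own pace and stop on an object; "squeeze" is the grip in N (left out, the last holds). Time passes only in rows, so rows that repeat a pose let the fingers close. It gives the time, the measured TCP pose, the force, the opening and the grip force at its end, in the units of the state.
- arm.observe(): the state, without advancing time (a new reading comes with each control period).
- optics.snapshot(name): name is "scene" or "top" or "wrist"; returns a dict with "color" (480x640x3 uint8, blue, green, red), "mtx" (3x3 intrinsics, pixels), "R" (3x3) and "t" (3): a world point X has camera coordinates R X + t. Camera axes: x right, y down, z forward; pixel columns grow to the right and rows downward; lengths in m; the calibration is good to about 2 mm. A picture is of the moment at which its call begins. There is no depth.
- sign_off(): hands the job in; it is judged then, once.
The state is a dict: "t": time; "qpos": joint angles; "dq": joint speeds; "tau": joint torques, N m; "ee_pos": TCP position; "tcp_rot": TCP orientation; "ft_force": force on the tool from outside, world axes, zero at the start; "torque": the same for the moment, N m; "opening": finger opening in m; "grip_force": force on a finger pad.
Only numpy, scipy, OpenCV 4.12 (cv2) and the standard library are available. Lean on these libraries where they do the work, as an engineer would, in place of code of your own. Each camera call takes 0.05 s, during which the arm holds its last target. There are 200 camera calls.

## Task

Weigh out as much palm sugar as the fruit in the scale weighs: open the sugar jar, reach in for the sugar sticks and set as many of them in the scale's empty dish as it takes to bring the beam level, leaving the rest in the jar. Then put the lid back on the jar properly. The sugar is brittle, so do not drop it, and leave the fruit, the jar and everything else where it stands.

Things in the scene. Friction and masses are not known exactly. Their poses are not given: they have to be found in the camera images.
- jar: loose round stoneware jar, blue below and white above, outside 116 mm across and 126 mm tall, inside about 104 mm across (walls 5 mm) with its inner floor 6 mm up, open at the top when the lid is off; mass 1.1 kg. A fully open gripper does not fit the mouth. Origin at the centre of its underside, z up
- lid: loose round wooden lid of the jar with a cork plug, 0.14 kg. Origin at the centre of the plug's underside, z up: plug 98 mm across, z 0 to 10 mm (lower edge chamfered, 4 mm play in the mouth), disc 118 mm across, 10 to 21 mm, round knob 30 mm across, 27 to 47 mm, on an 18 mm neck. On the jar its origin is 116 mm above the jar's; on the counter it rests on the plug
- sugar_1: stick of palm sugar, a hard brown round bar 30 mm across, 100 mm long, about 0.10 kg, brittle. At the start it stands upright in the jar, about 23 mm off the jar's axis; the three stand about 120 degrees apart, 10 mm between their sides. Origin at the centre of its lower end, z along it to the upper end
- sugar_2: the same as sugar_1
- sugar_3: the same as sugar_1
- scale: cream kitchen balance, fixed: base 105 x 250 mm, 49 mm high; above it a dark beam with a steel dish on each end; between the dishes a white plate with a red pointer, 145 mm high. Origin at the centre of its underside, y along the beam toward the fruit dish. The dishes lie 105 mm either side of the middle and stay horizontal as the beam tilts
- sugar_dish_floor (a point): centre of the flat inner floor of the dish that is empty at the start (the one on the scale's -y side); the floor is flat to 55 mm radius, then a sloping rim rises 10 mm to 75 mm radius. It is about 118 mm above the counter at the start, 105 mm when level. Axes as the scale's
- fruit_dish_floor (a point): the same point of the other dish (on the scale's +y side), in which a fruit lies
- beam (a joint): tilt of the balance beam, rad: 0 = level (pointer at the middle mark), -0.12 = stop, fruit dish down (start), +0.12 = stop, sugar dish down. A spring draws it to level: one stick (0.10 kg) too few or too many carries it to the stop; with the right number it settles within 0.03 of level in about a second
- lemon: yellow lemon, 78 x 55 x 56 mm, about 0.10 kg. It lies either in the fruit dish of the scale or on the fruit stand. Origin at its underside
- avocado: dark brown wrinkled avocado, 77 x 85 x 74 mm, about 0.20 kg. It lies in the other of these two places. Origin at its underside
- stand: white footed fruit stand, fixed, 160 mm across, 101 mm high at the rim; bystander. Origin at the centre of its underside
- salt_jar: bystander: jar with a white cap, 60 mm across, 100 mm tall, origin at its underside
- spice_jar: bystander: spice jar with a green cap, 46 mm across, 105 mm tall, origin at its underside
- lime: bystander: green lime, 53 x 46 x 48 mm, origin at its underside
- chilli_dish: bystander: little dish with red chillies, 93 mm across, 21 mm high, origin at its underside
- sauce_bottle: bystander: sauce bottle, 60 mm across, 201 mm tall, origin at its underside

How it is judged:
By the outcome, as a careful person would: the job done as asked, in the order asked, and still so for the second after the job is handed in, with the robot touching nothing.
It also fails if it takes over 72 s, if anything falls off the work surface, if the arm or the gripper's body presses on something with over 40 N, if the wrist force passes 120 N, or if a joint passes its speed limit or range.

## Working session

There is one attempt and no reset: what is moved stays moved. The work goes in short steps, Python scripts to look and compute and a tool call to move; the robot and the scene stay as the last step left them, time stands still between calls to the robot, and variables do not carry over. Pictures are saved under pics/ and viewed, at most 10 in all, crops included, and the job is handed in when it is done.

Besides the shell and the picture viewer there is one more tool, called by a JSON object that holds its "api" and its "payload", one argument or row to a line. arm_command: Moves the arm, as the interface text tells. Its arguments: {"type":"object","properties":{"targets":{"type":"array","items":{"type":"object","properties":{"tx":{"type":"number"},"ty":{"type":"number"},"tz":{"type":"number"},"ax":{"type":"number"},"ay":{"type":"number"},"az":{"type":"number"}}}},"jaw":{"type":"number"},"squeeze":{"type":"number"}},"required":["targets"]}

```bash
mkdir -p pics; python3 - <<'E'
from station import arm, optics
import cv2, numpy as np, pickle
s=arm.observe(); print({k:np.round(v,3) for k,v in s.items()}, arm.pinch_z)
d={n:optics.snapshot(n) for n in("scene","top")}
pickle.dump(d,open("s0.pkl","wb"))
for n in d:
    cv2.imwrite(f"pics/{n}0.png",d[n]["color"]); print(n,d[n]["mtx"],d[n]["R"],d[n]["t"])
E
```

```text
{'t': np.float64(0.0), 'qpos': array([ 1.082,  0.291, -0.154,  1.127,  0.   ,  1.431]), 'dq': array([-0.001, -0.   , -0.001, -0.   ,  0.001, -0.001]), 'tau': array([ 2.0000e-03, -5.3714e+01,  3.3137e+01,  1.6000e-02,  0.0000e+00,
       -0.0000e+00]), 'ee_pos': array([0.18 , 0.493, 0.303]), 'tcp_rot': array([-5.470e-01, -3.093e+00,  2.000e-03]), 'ft_force': array([-0.513, -0.436,  0.121]), 'torque': array([-0.04 ,  0.038,  0.016]), 'grip_force': np.float64(0.0), 'opening': np.float64(0.086)} 0.0539
scene [[546.39420805   0.         322.56688148]
 [  0.         546.39420805 244.38149133]
 [  0.           0.           1.        ]] [[-0.83852772 -0.54482569  0.00601947]
 [-0.43967434  0.67008427 -0.59805815]
 [ 0.32180389 -0.50413494 -0.80143011]] [0.4895004  0.2487091  1.28476041]
top [[502.45590737   0.         321.75497795]
 [  0.         502.45590737 237.99803778]
 [  0.           0.           1.        ]] [[-0.00428053 -0.99997065  0.006354  ]
 [-0.99432335  0.00358064 -0.1063403 ]
 [ 0.10631443 -0.00677312 -0.99430949]] [0.05825918 0.49843094 1.26002582]
```

View pics/scene0.png

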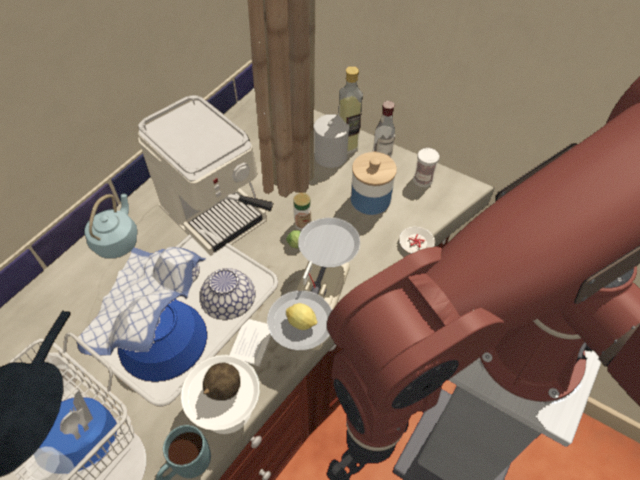

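View pics/top0.png

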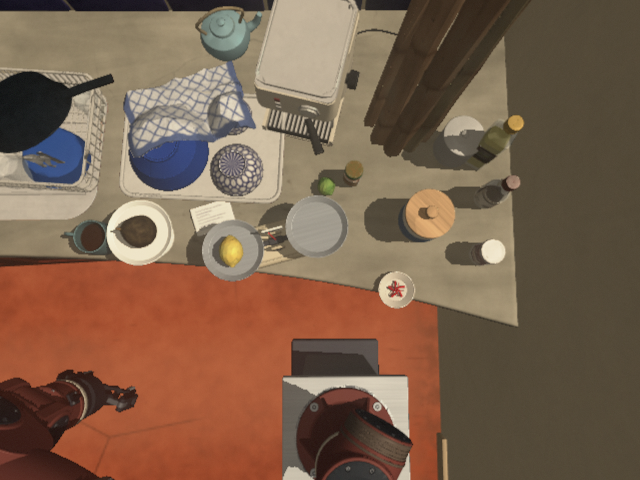

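The lemon (232,250 top) is in the fruit dish, so one stick should level the beam. The jar knob is at about (431,212) in top and (375,161) in scene. The empty dish is at about (317,226) in top.

```bash
cat > h.py <<'E'
import numpy as np, cv2
def ray(d,u,v,z):
    K,R,t=d["mtx"],d["R"],d["t"]; c=-R.T@t; r=R.T@np.linalg.solve(K,[u,v,1.]); return c+r*(z-c[2])/r[2]
def proj(d,X):
    p=d["mtx"]@(d["R"]@np.asarray(X,float).reshape(-1,3).T+d["t"][:,None]); return (p[:2]/p[2]).T
def blob(d,seed,lo,hi):
    hsv=cv2.cvtColor(d["color"],cv2.COLOR_BGR2HSV); m=cv2.inRange(hsv,np.array(lo),np.array(hi))
    n,l,st,c=cv2.connectedComponentsWithStats(m); i=l[seed[1],seed[0]]; return (l==i).astype(np.uint8),st[i],c[i]
E
python3 - <<'E'
import pickle; from h import *
d=pickle.load(open("s0.pkl","rb")); T,S=d["top"],d["scene"]
for D,s in((T,(415,215)),(S,(365,172))):
    hsv=cv2.cvtColor(D["color"],cv2.COLOR_BGR2HSV); print("lid hsv",hsv[s[1],s[0]])
    m,st,c=blob(D,s,(8,70,90),(22,255,255)); cs=max(cv2.findContours(m,0,1)[0],key=cv2.contourArea)
    e=cv2.fitEllipse(cv2.convexHull(cs)); print(st,c,e,ray(D,*e[0],.1315), ray(D,*e[0],.137))
print("knob",ray(T,431,212,.163),ray(S,375,160,.163))
for n,u,v,z in(("empty",317,226,.128),("fruit",232,250,.102),("chilli",396,290,.02),("salt",491,252,.1),("spice",354,172,.105),("lime",328,187,.03),("sauce",510,183,.2),("stand",140,232,.1),("postbase",395,150,.0),("edge1",517,325,0),("edge2",437,300,0),("edge3",320,275,0),("oil top",515,123,.25)):
    print(n,np.round(ray(T,u,v,z)[:2],3))
print("scene empty",ray(S,330,243,.128),"fruit",ray(S,299,320,.102), "postbase",ray(S,287,192,0))
E
```

```text
lid hsv [ 15 121 208]
[     0      0    521    480 115703] [234.67459789 272.030803  ] ((231.07052612304688, 232.3275909423828), (553.3988647460938, 636.796875), 129.5128173828125) [0.50158707 0.27006397 0.1315    ] [0.50093262 0.26910331 0.137     ]
lid hsv [ 17  85 233]
[ 352  151   45   35 1199] [373.97998332 168.31109258] ((374.0099792480469, 168.28182983398438), (34.11892318725586, 44.29233932495117), 93.59796142578125) [ 0.5487735 -0.1961041  0.1315   ] [ 0.5464427  -0.19113152  0.137     ]
knob [ 0.54335245 -0.19460223  0.163     ] [ 0.54827269 -0.19527511  0.163     ]
empty [0.516 0.068]
fruit [0.462 0.272]
chilli [ 0.365 -0.132]
salt [ 0.455 -0.351]
spice [ 0.652 -0.022]
lime [0.631 0.04 ]
sauce [ 0.603 -0.366]
stand [0.507 0.495]
postbase [ 0.737 -0.14 ]
edge1 [ 0.275 -0.445]
edge2 [ 0.339 -0.241]
edge3 [0.405 0.061]
oil top [ 0.724 -0.363]
scene empty [0.51431175 0.07560383 0.128     ] fruit [0.46697822 0.27694701 0.102     ] postbase [ 0.76718169 -0.09366059  0.        ]
```

{"api": "arm_command", "payload": {
  "targets": [
    {"tx":0.4,"ty":-0.8,"tz":0.1},
    {"tx":0.4,"ty":-0.8,"tz":0.1},
    {"tx":0.4,"ty":-0.8,"tz":0.1},
    {"tx":0.4,"ty":-0.8,"tz":0.1},
    {"tx":0.4,"ty":-0.8,"tz":0.1},
    {"tx":0.4,"ty":-0.8,"tz":0.1},
    {"tx":0.4,"ty":-0.8,"tz":0.1},
    {"tx":0.4,"ty":-0.8,"tz":0.1},
    {"tx":0.4,"ty":-0.8,"tz":0.1},
    {"tx":0.4,"ty":-0.8,"tz":0.1}
  ]
}}

```text
invalid input at $.targets[0]: expected keys tx, ty, tz, ax, ay, az
```

{"api": "arm_command", "payload": {
  "targets": [
    {"tx":0.33,"ty":-0.576},
    {"tx":0.33,"ty":-0.576},
    {"tx":0.33,"ty":-0.576},
    {"tx":0.33,"ty":-0.576},
    {"tx":0.33,"ty":-0.576},
    {"tx":0.33,"ty":-0.576},
    {"tx":0.33,"ty":-0.576},
    {"tx":0.33,"ty":-0.576},
    {"tx":0.33,"ty":-0.576},
    {"tx":0.33,"ty":-0.576}
  ]
}}

```text
invalid input at $.targets[0]: expected keys tx, ty, tz, ax, ay, az
```

```bash
python3 - <<'E'
from station import arm, optics
import pickle; from h import *
s=arm.observe(); print(s["t"],s["ee_pos"],s["tcp_rot"],s["qpos"])
D=optics.snapshot("wrist"); S=optics.snapshot("scene"); pickle.dump((D,S),open("w1.pkl","wb"))
print(D["R"],-D["R"].T@D["t"]); p=proj(D,[[.545,-.195,.137],[.545,-.195,.163]]); print(p)
cv2.imwrite("pics/w1.png",np.hstack([D["color"]]))
E
```

```text
0.1 [0.17976839 0.49293735 0.30340381] [-5.46670958e-01 -3.09329276e+00  1.71318093e-03] [ 1.08170290e+00  2.91201582e-01 -1.54044127e-01  1.12670074e+00
  9.89986351e-06  1.43154624e+00]
[[ 0.34224827  0.93960714 -0.00213084]
 [ 0.89459625 -0.32515805  0.30654493]
 [ 0.28733895 -0.10682071 -0.9518538 ]] [0.10514122 0.51940962 0.37392119]
[[-164.10646505  752.18557974]
 [-193.84986408  791.62483548]]
```

View pics/w1.png

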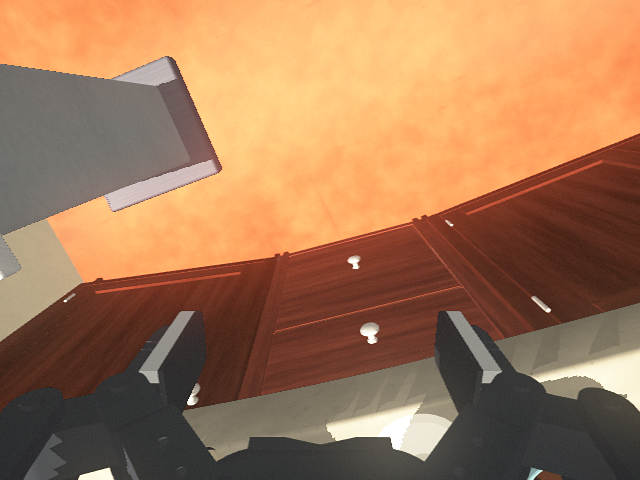

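The moves were refused because every key is required. This picture shows only floor, cupboard fronts and the open fingers.

{"api": "arm_command", "payload": {
  "targets": [
    {"tx":0.4,"ty":-0.8,"tz":0.1,"ax":0,"ay":0,"az":0},
    {"tx":0.4,"ty":-0.8,"tz":0.1,"ax":0,"ay":0,"az":0},
    {"tx":0.4,"ty":-0.8,"tz":0.1,"ax":0,"ay":0,"az":0},
    {"tx":0.4,"ty":-0.8,"tz":0.1,"ax":0,"ay":0,"az":0},
    {"tx":0.4,"ty":-0.8,"tz":0.1,"ax":0,"ay":0,"az":0},
    {"tx":0.4,"ty":-0.8,"tz":0.1,"ax":0,"ay":0,"az":0},
    {"tx":0.4,"ty":-0.8,"tz":0.1,"ax":0,"ay":0,"az":0},
    {"tx":0.4,"ty":-0.8,"tz":0.1,"ax":0,"ay":0,"az":0},
    {"tx":0.4,"ty":-0.8,"tz":0.1,"ax":0,"ay":0,"az":0},
    {"tx":0.4,"ty":-0.8,"tz":0.1,"ax":0,"ay":0,"az":0},
    {"tx":0.4,"ty":-0.8,"tz":0.1,"ax":0,"ay":0,"az":0}
  ]
}}

```text
t: 1.58
ee_pos: [0.3793, 0.0944, 0.3538]
tcp_rot: [-0.543, -3.094, -0.0]
ft_force: [-0.1, -0.3, 0.2]
opening: 0.0854
grip_force: 0.0
```

{"api": "arm_command", "payload": {
  "targets": [
    {"tx":0.33,"ty":-0.58,"tz":0,"ax":0,"ay":0,"az":0},
    {"tx":0.33,"ty":-0.58,"tz":0,"ax":0,"ay":0,"az":0},
    {"tx":0.33,"ty":-0.58,"tz":0,"ax":0,"ay":0,"az":0},
    {"tx":0.33,"ty":-0.58,"tz":0,"ax":0,"ay":0,"az":0},
    {"tx":0.33,"ty":-0.58,"tz":0,"ax":0,"ay":0,"az":0},
    {"tx":0.33,"ty":-0.58,"tz":0,"ax":0,"ay":0,"az":0},
    {"tx":0.33,"ty":-0.58,"tz":0,"ax":0,"ay":0,"az":0},
    {"tx":0.33,"ty":-0.58,"tz":0,"ax":0,"ay":0,"az":0},
    {"tx":0.33,"ty":-0.58,"tz":0,"ax":0,"ay":0,"az":0}
  ]
}}

```text
t: 2.7
ee_pos: [0.5447, -0.1954, 0.3543]
tcp_rot: [0.544, 3.094, 0.0]
ft_force: [0.4, 0.1, 0.0]
opening: 0.0853
grip_force: 0.0
```

```bash
python3 - <<'E'
from station import arm, optics
import pickle; from h import *
s=arm.observe(); print(s["t"],s["ee_pos"],s["tcp_rot"],s["qpos"])
D=optics.snapshot("wrist"); S=optics.snapshot("scene"); pickle.dump((D,S),open("w1.pkl","wb"))
print(-D["R"].T@D["t"]); p=proj(D,[[.545,-.195,.137],[.545,-.195,.163]]); print(p)
cv2.imwrite("pics/w2.png",D["color"])
E
```

```text
2.7 [ 0.54469049 -0.19537391  0.35430111] [5.44103165e-01 3.09390852e+00 5.69580777e-05] [-4.70749180e-01  3.75117053e-01  1.00010796e-01  1.29550490e+00
  9.45236356e-05 -1.22583917e-01]
[ 0.46996082 -0.16911011  0.4247813 ]
[[321.89323783 220.46120475]
 [322.03875208 230.54019145]]
```

View pics/w2.png

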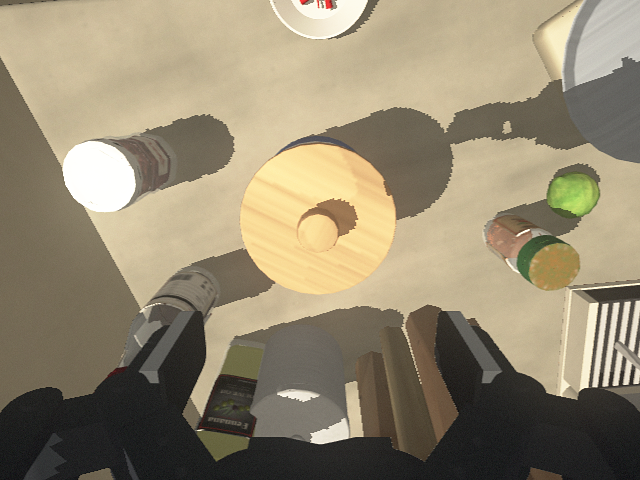

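The lid disc spans x 240..396 and y 142..294, with the knob at (318,230). That is about 4 px from the prediction.

```bash
python3 - <<'E'
import pickle; from h import *
D,S=pickle.load(open("w1.pkl","rb")); T=pickle.load(open("s0.pkl","rb"))["top"]
m,st,c=blob(D,(280,230),(8,60,120),(25,255,255)); m2=cv2.morphologyEx(m,cv2.MORPH_CLOSE,np.ones((9,9)))
e=cv2.fitEllipse(cv2.convexHull(max(cv2.findContours(m2,0,1)[0],key=cv2.contourArea))); print(st,e)
print("disc top plane",ray(D,*e[0],.137),"knob",ray(D,318,230,.163))
for n,u,v,z in(("empty",None,None,0),):pass
hsv=cv2.cvtColor(T["color"],cv2.COLOR_BGR2HSV); m=cv2.inRange(hsv,np.array((8,60,140)),np.array((25,255,255))); m[:, :395]=0;m[:,460:]=0;m[:185]=0;m[245:]=0
e=cv2.fitEllipse(cv2.convexHull(np.argwhere(m)[:,::-1].astype(np.int32))); print(e,ray(T,*e[0],.137))
E
```

```text
[     0      0    640    414 135964] ((319.5845642089844, 145.26202392578125), (584.9664306640625, 693.426025390625), 128.9847412109375)
disc top plane [ 0.49267086 -0.17785903  0.137     ] knob [ 0.54369212 -0.19747443  0.163     ]
((424.09246826171875, 213.5908660888672), (67.16902160644531, 121.5333251953125), 87.42221069335938) [ 0.54374806 -0.18412191  0.137     ]
```

{"api": "arm_command", "payload": {
  "targets": [
    {"tx":-0.003,"ty":-0.004,"tz":-0.2,"ax":0,"ay":0,"az":0},
    {"tx":-0.003,"ty":-0.004,"tz":-0.2,"ax":0,"ay":0,"az":0},
    {"tx":-0.003,"ty":-0.004,"tz":-0.25,"ax":0,"ay":0,"az":0},
    {"tx":-0.003,"ty":-0.004,"tz":-0.27,"ax":0,"ay":0,"az":0},
    {"tx":-0.003,"ty":-0.004,"tz":-0.28,"ax":0,"ay":0,"az":0},
    {"tx":-0.003,"ty":-0.004,"tz":-0.282,"ax":0,"ay":0,"az":0},
    {"tx":-0.003,"ty":-0.004,"tz":-0.282,"ax":0,"ay":0,"az":0}
  ],
  "jaw": 0.65,
  "squeeze": 25
}}

```text
t: 3.68
ee_pos: [0.5438, -0.199, 0.2137]
tcp_rot: [0.546, 3.092, -0.001]
ft_force: [0.2, -0.5, 0.0]
opening: 0.0557
grip_force: 0.0
```

{"api": "arm_command", "payload": {
  "targets": [
    {"tx":0,"ty":0,"tz":0,"ax":0,"ay":0,"az":0},
    {"tx":0,"ty":0,"tz":0,"ax":0,"ay":0,"az":0},
    {"tx":0,"ty":0,"tz":0,"ax":0,"ay":0,"az":0},
    {"tx":0,"ty":0,"tz":0,"ax":0,"ay":0,"az":0},
    {"tx":0,"ty":0,"tz":0,"ax":0,"ay":0,"az":0},
    {"tx":0,"ty":0,"tz":0,"ax":0,"ay":0,"az":0}
  ],
  "jaw": 0,
  "squeeze": 30
}}

```text
t: 4.42
ee_pos: [0.5437, -0.1988, 0.2135]
tcp_rot: [0.546, 3.093, -0.0]
ft_force: [-0.0, 1.0, 5.7]
opening: 0.0287
grip_force: 29.4
```

{"api": "arm_command", "payload": {
  "targets": [
    {"tx":0,"ty":0,"tz":0.01,"ax":0,"ay":0,"az":0},
    {"tx":0,"ty":0,"tz":0.02,"ax":0,"ay":0,"az":0},
    {"tx":0,"ty":0,"tz":0.04,"ax":0,"ay":0,"az":0},
    {"tx":0,"ty":0,"tz":0.07,"ax":0,"ay":0,"az":0},
    {"tx":0,"ty":0,"tz":0.1,"ax":0,"ay":0,"az":0},
    {"tx":-0.05,"ty":-0.02,"tz":0.11,"ax":0,"ay":0,"az":0},
    {"tx":-0.12,"ty":-0.045,"tz":0.11,"ax":0,"ay":0,"az":0},
    {"tx":-0.19,"ty":-0.07,"tz":0.11,"ax":0,"ay":0,"az":0},
    {"tx":-0.247,"ty":-0.092,"tz":0.11,"ax":0,"ay":0,"az":0},
    {"tx":-0.247,"ty":-0.092,"tz":0.11,"ax":0,"ay":0,"az":0},
    {"tx":-0.247,"ty":-0.092,"tz":0.11,"ax":0,"ay":0,"az":0}
  ]
}}

```text
t: 5.8
ee_pos: [0.4205, -0.245, 0.2687]
tcp_rot: [0.547, 3.092, -0.001]
ft_force: [0.6, -0.3, -1.7]
opening: 0.0292
grip_force: 29.9
```

```bash
python3 - <<'E'
from station import arm, optics
import pickle; from h import *
s=arm.observe(); print(s["t"],s["ee_pos"],s["tcp_rot"],s["opening"],s["grip_force"])
D={n:optics.snapshot(n) for n in("scene","top","wrist")}; pickle.dump(D,open("s2.pkl","wb"))
a=D["top"]["color"][150:330,340:540]; b=D["scene"]["color"][110:290,300:500]
cv2.imwrite("pics/p3.png",cv2.resize(np.hstack([a,b]),(800,360),interpolation=2))
E
```

```text
5.8 [ 0.42054157 -0.24501303  0.26867062] [ 5.46866828e-01  3.09223070e+00 -7.42553083e-04] 0.02918891282470795 29.863025844097137
```

View pics/p3.png

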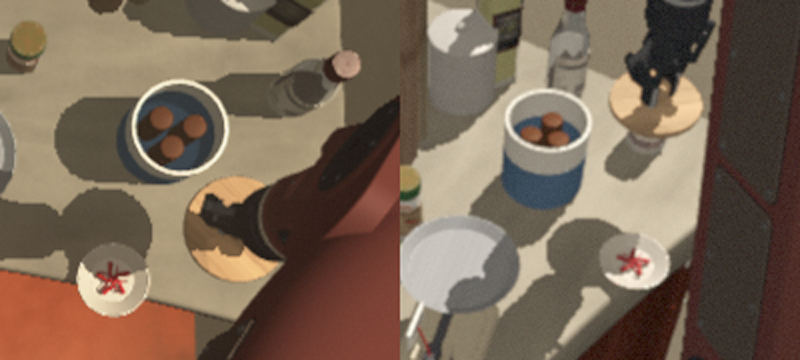

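The lid is held. The jar is open, with three sticks at top-camera pixels of about (421,209), (437,213) and (426,224). The rim centre is about (430,214).

{"api": "arm_command", "payload": {
  "targets": [
    {"tx":0,"ty":0,"tz":-0.12,"ax":0,"ay":0,"az":0},
    {"tx":0,"ty":0,"tz":-0.22,"ax":0,"ay":0,"az":0},
    {"tx":0,"ty":0,"tz":-0.29,"ax":0,"ay":0,"az":0},
    {"tx":0,"ty":0,"tz":-0.32,"ax":0,"ay":0,"az":0},
    {"tx":0,"ty":0,"tz":-0.333,"ax":0,"ay":0,"az":0},
    {"tx":0,"ty":0,"tz":-0.34,"ax":0,"ay":0,"az":0},
    {"tx":0,"ty":0,"tz":-0.342,"ax":0,"ay":0,"az":0},
    {"tx":0,"ty":0,"tz":-0.342,"ax":0,"ay":0,"az":0}
  ]
}}

```text
t: 6.95
ee_pos: [0.4203, -0.245, 0.0976]
tcp_rot: [0.546, 3.093, -0.001]
ft_force: [-0.8, 2.3, 0.9]
opening: 0.029
grip_force: 30.0
```

```bash
python3 - <<'E'
import pickle; from h import *
D=pickle.load(open("s2.pkl","rb")); T,S=D["top"],D["scene"]
print("rim",ray(T,430,214,.126),ray(S,300+548/4*1.0,110+121/4,.126) )
for u,v in((421,209),(437,213),(426,224)): print(ray(T,u,v,.106))
for u,v in((530,135),(552,121),(558,139)): print("S",ray(S,300+(u-400)/2,110+v/2,.106))
print("Srim",ray(S,300+(548-400)/2,110+121/2,.126))
E
```

```text
rim [ 0.54443103 -0.20049828  0.126     ] [ 0.45809621 -0.3930956   0.126     ]
[ 0.5598229  -0.18353256  0.106     ]
[ 0.54991384 -0.22201178  0.106     ]
[ 0.52318514 -0.19467808  0.106     ]
S [ 0.56265353 -0.17580693  0.106     ]
S [ 0.55087773 -0.21483442  0.106     ]
S [ 0.52753836 -0.19009436  0.106     ]
Srim [ 0.54702521 -0.19389752  0.126     ]
```

{"api": "arm_command", "payload": {
  "targets": [
    {"tx":0,"ty":0,"tz":0,"ax":0,"ay":0,"az":0},
    {"tx":0,"ty":0,"tz":0,"ax":0,"ay":0,"az":0},
    {"tx":0,"ty":0,"tz":0,"ax":0,"ay":0,"az":0},
    {"tx":0,"ty":0,"tz":0,"ax":0,"ay":0,"az":0},
    {"tx":0,"ty":0,"tz":0.05,"ax":0,"ay":0,"az":0},
    {"tx":0,"ty":0,"tz":0.15,"ax":0,"ay":0,"az":0},
    {"tx":0,"ty":0,"tz":0.27,"ax":0,"ay":0,"az":0},
    {"tx":0,"ty":0,"tz":0.4,"ax":0,"ay":0,"az":0},
    {"tx":0.1,"ty":0.04,"tz":0.5,"ax":0,"ay":0,"az":0},
    {"tx":0.2,"ty":0.08,"tz":0.51,"ax":0,"ay":0,"az":0},
    {"tx":0.25,"ty":0.096,"tz":0.51,"ax":0,"ay":0,"az":0},
    {"tx":0.25,"ty":0.096,"tz":0.51,"ax":0,"ay":0,"az":0},
    {"tx":0.25,"ty":0.096,"tz":0.51,"ax":0,"ay":0,"az":0}
  ],
  "jaw": 0.65
}}

```text
t: 8.57
ee_pos: [0.5442, -0.1969, 0.3515]
tcp_rot: [-0.547, -3.093, -0.0]
ft_force: [-1.0, -0.1, 0.2]
opening: 0.0554
grip_force: 0.0
```

```bash
python3 - <<'E'
from station import arm, optics
import pickle; from h import *
s=arm.observe(); print(s["t"],s["ee_pos"],s["tcp_rot"],s["opening"])
D={n:optics.snapshot(n) for n in("scene","top","wrist")}; pickle.dump(D,open("s3.pkl","wb"))
cv2.imwrite("pics/w4.png",D["wrist"]["color"])
E
```

```text
8.575 [ 0.54424241 -0.19688121  0.35151136] [-5.46548512e-01 -3.09252449e+00 -1.05745813e-04] 0.05540834601752644
```

View pics/w4.png

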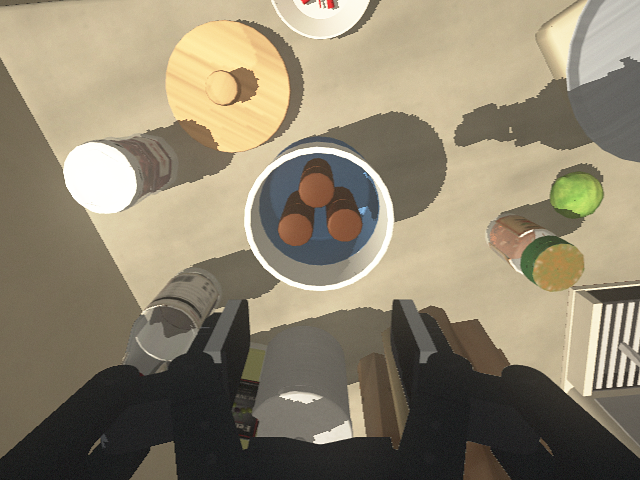

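The stick tops are at (316,189), (296,229) and (345,224), the rim centre is at (319,217) and the parked lid's knob is at (222,88). The stick at (316,189) suits the present finger line.

```bash
python3 - <<'E'
import pickle; from h import *
d=pickle.load(open("s3.pkl","rb")); D=d["wrist"]; T=d["top"]
j=ray(D,319.5,217,.126); print("jar",j); P=[]
for p in((316,189),(296,229),(345,224)):
    X=ray(D,*p,.106); P.append(X); print(X)
P=np.array(P); print("centroid",P.mean(0)); 
y=np.array([.342,.94,0]);x=np.array([-.94,.342,0])
for c in (P.mean(0),j): print([(round(float((q-c)@x),4),round(float((q-c)@y),4)) for q in P])
print("lid knob",ray(D,222,88,.047))
# refine by colour
hsv=cv2.cvtColor(D["color"],cv2.COLOR_BGR2HSV); print([hsv[v,u] for u,v in((316,189),(296,229),(345,224),(316,168))])
E
```

```text
jar [ 0.54314882 -0.19833086  0.126     ]
[ 0.5253465 -0.1948578  0.106    ]
[ 0.55109972 -0.22201426  0.106     ]
[ 0.56094442 -0.18247652  0.106     ]
centroid [ 0.54579688 -0.19978286  0.106     ]
[(0.0209, -0.0024), (-0.0126, -0.0191), (-0.0083, 0.0214)]
[(0.0179, -0.0028), (-0.0156, -0.0195), (-0.0113, 0.021)]
lid knob [ 0.42267788 -0.2461698   0.047     ]
[array([ 11, 141, 143], dtype=uint8), array([ 10, 142, 140], dtype=uint8), array([ 10, 147, 135], dtype=uint8), array([ 15, 100,  79], dtype=uint8)]
```

{"api": "arm_command", "payload": {
  "targets": [
    {"tx":-0.04,"ty":0.005,"tz":-0.1,"ax":0,"ay":0,"az":0.072},
    {"tx":-0.04,"ty":0.005,"tz":-0.2,"ax":0,"ay":0,"az":0.072},
    {"tx":-0.04,"ty":0.005,"tz":-0.22,"ax":0,"ay":0,"az":0.072},
    {"tx":-0.04,"ty":0.005,"tz":-0.25,"ax":0,"ay":0,"az":0.072},
    {"tx":-0.04,"ty":0.005,"tz":-0.28,"ax":0,"ay":0,"az":0.072}
  ],
  "jaw": 0.5,
  "squeeze": 25
}}

```text
t: 9.35
ee_pos: [0.5258, -0.1949, 0.2126]
tcp_rot: [0.371, 3.117, -0.002]
ft_force: [-0.1, 0.1, 0.9]
opening: 0.0427
grip_force: 0.0
```

```bash
python3 - <<'E'
from station import arm, optics
import pickle; from h import *
s=arm.observe(); print(s["t"],s["ee_pos"],s["tcp_rot"],s["opening"])
D={n:optics.snapshot(n) for n in("scene","wrist")}; pickle.dump(D,open("s4.pkl","wb"))
a=D["wrist"]["color"]; b=D["scene"]["color"][80:260,280:480]
cv2.imwrite("pics/w5.png",np.hstack([cv2.resize(a,(480,360)),cv2.resize(b,(320,360))[:, :320]]))
E
```

```text
9.35 [ 0.52583518 -0.19486587  0.21255574] [ 3.70942433e-01  3.11716296e+00 -1.50728987e-03] 0.04270252285363707
```

View pics/w5.png

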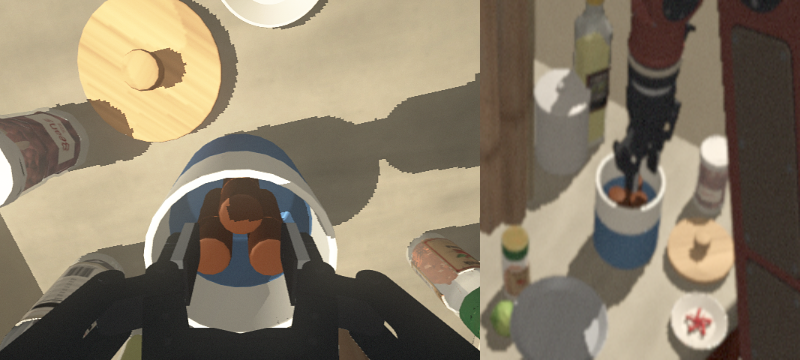

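Stick 1's top is at (240,212) in the crop, centred between the fingers at 187 and 294. I'll check its radial position before descending.

```bash
python3 - <<'E'
import pickle; from h import *
D=pickle.load(open("s4.pkl","rb"))["wrist"]
for p in((240,214),(214,256),(266,256)): print(ray(D,p[0]*4/3,p[1]*4/3,.106))
print("knob",ray(D,143*4/3,69*4/3,.047))
E
```

```text
[ 0.52574104 -0.19535852  0.106     ]
[ 0.55160528 -0.21953557  0.106     ]
[ 0.55975771 -0.18560324  0.106     ]
knob [ 0.4220145  -0.24386312  0.047     ]
```

{"api": "arm_command", "payload": {
  "targets": [
    {"tx":0,"ty":0,"tz":-0.04,"ax":0,"ay":0,"az":0},
    {"tx":0,"ty":0,"tz":-0.07,"ax":0,"ay":0,"az":0},
    {"tx":0,"ty":0,"tz":-0.1,"ax":0,"ay":0,"az":0},
    {"tx":0,"ty":0,"tz":-0.12,"ax":0,"ay":0,"az":0},
    {"tx":0,"ty":0,"tz":-0.129,"ax":0,"ay":0,"az":0},
    {"tx":0,"ty":0,"tz":-0.129,"ax":0,"ay":0,"az":0}
  ]
}}

```text
t: 10.2
ee_pos: [0.5266, -0.195, 0.1519]
tcp_rot: [0.37, 3.114, -0.003]
ft_force: [-8.7, 6.7, 47.0]
opening: 0.0425
grip_force: 18.7
```

{"api": "arm_command", "payload": {
  "targets": [
    {"tx":0,"ty":0,"tz":0,"ax":0,"ay":0,"az":0},
    {"tx":0,"ty":0,"tz":0,"ax":0,"ay":0,"az":0},
    {"tx":0,"ty":0,"tz":0,"ax":0,"ay":0,"az":0},
    {"tx":0,"ty":0,"tz":0,"ax":0,"ay":0,"az":0},
    {"tx":0,"ty":0,"tz":0,"ax":0,"ay":0,"az":0}
  ],
  "jaw": 0,
  "squeeze": 25
}}

```text
t: 10.82
ee_pos: [0.5287, -0.1957, 0.1519]
tcp_rot: [0.369, 3.11, -0.004]
ft_force: [-0.7, 3.2, 36.6]
opening: 0.0294
grip_force: 26.4
```

{"api": "arm_command", "payload": {
  "targets": [
    {"tx":0,"ty":0,"tz":0.01,"ax":0,"ay":0,"az":0},
    {"tx":0,"ty":0,"tz":0.02,"ax":0,"ay":0,"az":0},
    {"tx":0,"ty":0,"tz":0.05,"ax":0,"ay":0,"az":0},
    {"tx":0,"ty":0,"tz":0.09,"ax":0,"ay":0,"az":0},
    {"tx":0,"ty":0,"tz":0.14,"ax":0,"ay":0,"az":0},
    {"tx":0,"ty":0,"tz":0.2,"ax":0,"ay":0,"az":0},
    {"tx":0,"ty":0,"tz":0.26,"ax":0,"ay":0,"az":0},
    {"tx":0,"ty":0,"tz":0.31,"ax":0,"ay":0,"az":0},
    {"tx":0,"ty":0,"tz":0.33,"ax":0,"ay":0,"az":0},
    {"tx":0,"ty":0,"tz":0.33,"ax":0,"ay":0,"az":0}
  ]
}}

```text
t: 12.08
ee_pos: [0.525, -0.1944, 0.3126]
tcp_rot: [0.371, 3.119, -0.0]
ft_force: [-0.4, 0.3, -0.6]
opening: 0.0291
grip_force: 24.8
```

```bash
python3 - <<'E'
from station import arm, optics
import pickle; from h import *
s=arm.observe(); print(s["t"],s["ee_pos"],s["tcp_rot"],s["opening"],s["grip_force"],s["ft_force"])
D={n:optics.snapshot(n) for n in("scene","top","wrist")}; pickle.dump(D,open("s5.pkl","wb"))
b=D["scene"]["color"][60:360,240:490]; a=D["top"]["color"][140:300,270:470]
cv2.imwrite("pics/p6.png",np.hstack([cv2.resize(b,(400,480)),cv2.resize(a,(400,320)).repeat(1,0) if 0 else cv2.copyMakeBorder(cv2.resize(a,(400,320)),0,160,0,0,0)]))
E
```

```text
12.075 [ 0.52502026 -0.1943712   0.31263817] [ 3.70936612e-01  3.11905341e+00 -3.75787162e-04] 0.02907614253329206 24.810276925563812 [-0.36038155  0.30293577 -0.64896085]
```

View pics/p6.png

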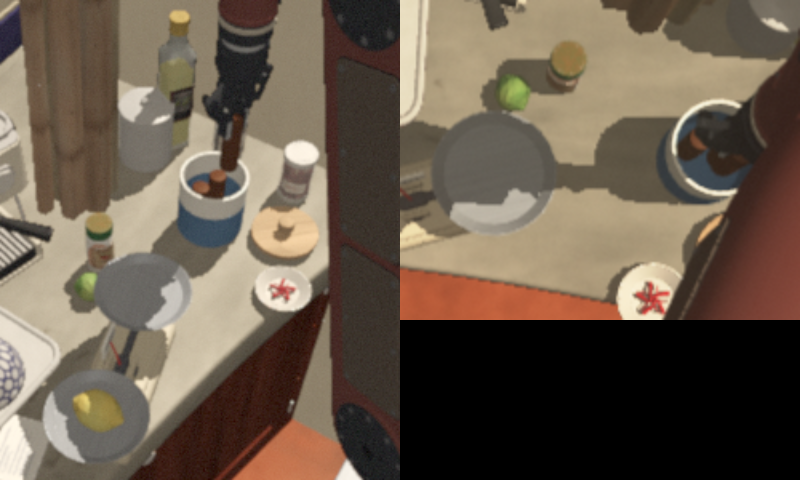

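The stick hangs upright in the gripper and two are left in the jar. The empty dish centre, corrected between the two views, is about (0.513, 0.072).

{"api": "arm_command", "payload": {
  "targets": [
    {"tx":-0.002,"ty":0.05,"tz":0,"ax":0,"ay":0,"az":0},
    {"tx":-0.006,"ty":0.13,"tz":0,"ax":0,"ay":0,"az":0},
    {"tx":-0.01,"ty":0.22,"tz":0,"ax":0,"ay":0,"az":0},
    {"tx":-0.014,"ty":0.31,"tz":0,"ax":0,"ay":0,"az":0},
    {"tx":-0.018,"ty":0.4,"tz":0,"ax":0,"ay":0,"az":0},
    {"tx":-0.022,"ty":0.48,"tz":0,"ax":0,"ay":0,"az":0},
    {"tx":-0.024,"ty":0.52,"tz":0,"ax":0,"ay":0,"az":0},
    {"tx":-0.024,"ty":0.533,"tz":0,"ax":0,"ay":0,"az":0},
    {"tx":-0.024,"ty":0.533,"tz":0,"ax":0,"ay":0,"az":0},
    {"tx":-0.024,"ty":0.533,"tz":-0.04,"ax":0,"ay":0,"az":0},
    {"tx":-0.024,"ty":0.533,"tz":-0.07,"ax":0,"ay":0,"az":0},
    {"tx":-0.024,"ty":0.533,"tz":-0.085,"ax":0,"ay":0,"az":0},
    {"tx":-0.024,"ty":0.533,"tz":-0.085,"ax":0,"ay":0,"az":0}
  ]
}}

```text
t: 13.85
ee_pos: [0.5127, 0.0719, 0.2695]
tcp_rot: [-0.372, -3.119, 0.0]
ft_force: [-0.1, 0.8, -0.9]
opening: 0.0294
grip_force: 24.9
```

{"api": "arm_command", "payload": {
  "targets": [
    {"tx":0,"ty":0,"tz":-0.007,"ax":0,"ay":0,"az":0},
    {"tx":0,"ty":0,"tz":-0.014,"ax":0,"ay":0,"az":0},
    {"tx":0,"ty":0,"tz":-0.02,"ax":0,"ay":0,"az":0},
    {"tx":0,"ty":0,"tz":-0.026,"ax":0,"ay":0,"az":0},
    {"tx":0,"ty":0,"tz":-0.032,"ax":0,"ay":0,"az":0},
    {"tx":0,"ty":0,"tz":-0.037,"ax":0,"ay":0,"az":0},
    {"tx":0,"ty":0,"tz":-0.037,"ax":0,"ay":0,"az":0},
    {"tx":0,"ty":0,"tz":-0.037,"ax":0,"ay":0,"az":0}
  ]
}}

```text
t: 14.85
ee_pos: [0.5129, 0.0722, 0.2515]
tcp_rot: [0.371, 3.12, -0.0]
ft_force: [0.7, -1.0, 0.5]
opening: 0.029
grip_force: 25.0
```

```bash
python3 - <<'E'
from station import arm, optics
import pickle; from h import *
s=arm.observe(); print(s["t"],s["ee_pos"],s["tcp_rot"],s["opening"],s["grip_force"],s["ft_force"])
D={n:optics.snapshot(n) for n in("scene","wrist")}; pickle.dump(D,open("s6.pkl","wb"))
b=D["scene"]["color"][160:360,240:440]; a=D["wrist"]["color"]
cv2.imwrite("pics/p7.png",np.hstack([cv2.resize(b,(360,360)),cv2.resize(a,(440,360))]))
E
```

```text
14.85 [0.51294882 0.07220475 0.25147378] [ 3.70904713e-01  3.11954390e+00 -2.82733852e-05] 0.02897683731837184 24.953235983848572 [ 0.71072797 -1.02863409  0.51112036]
```

View pics/p7.png

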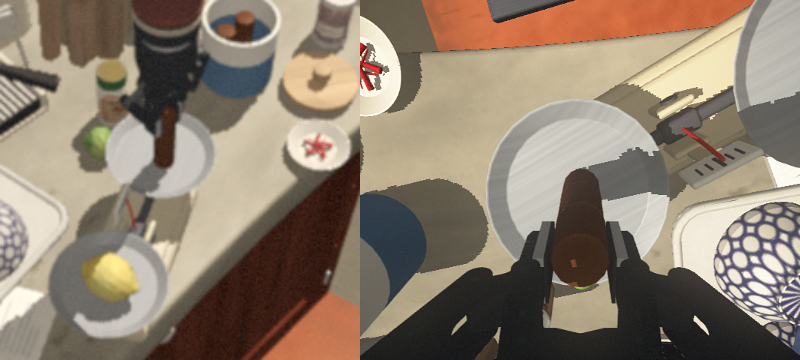

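The stick's foot is at the middle of the dish, the dishes look level and the pointer is near the middle. The dish carries the weight (ft z went from -0.9 to +0.5), so I release.

{"api": "arm_command", "payload": {
  "targets": [
    {"tx":0,"ty":0,"tz":0,"ax":0,"ay":0,"az":0},
    {"tx":0,"ty":0,"tz":0,"ax":0,"ay":0,"az":0},
    {"tx":0,"ty":0,"tz":0,"ax":0,"ay":0,"az":0},
    {"tx":0,"ty":0,"tz":0,"ax":0,"ay":0,"az":0},
    {"tx":0,"ty":0,"tz":0,"ax":0,"ay":0,"az":0},
    {"tx":0,"ty":0,"tz":0.03,"ax":0,"ay":0,"az":0},
    {"tx":0,"ty":0,"tz":0.07,"ax":0,"ay":0,"az":0},
    {"tx":0,"ty":0,"tz":0.13,"ax":0,"ay":0,"az":0},
    {"tx":0,"ty":0,"tz":0.2,"ax":0,"ay":0,"az":0},
    {"tx":0,"ty":0,"tz":0.22,"ax":0,"ay":0,"az":0},
    {"tx":0,"ty":0,"tz":0.22,"ax":0,"ay":0,"az":0}
  ],
  "jaw": 0.6
}}

```text
t: 16.32
ee_pos: [0.5132, 0.0722, 0.3621]
tcp_rot: [0.371, 3.118, 0.0]
ft_force: [0.8, -0.3, 0.7]
opening: 0.0511
grip_force: 0.0
```

{"api": "arm_command", "payload": {
  "targets": [
    {"tx":-0.185,"ty":-0.634,"tz":0,"ax":0,"ay":0,"az":0},
    {"tx":-0.185,"ty":-0.634,"tz":0,"ax":0,"ay":0,"az":0},
    {"tx":-0.185,"ty":-0.634,"tz":0,"ax":0,"ay":0,"az":0},
    {"tx":-0.185,"ty":-0.634,"tz":0,"ax":0,"ay":0,"az":0},
    {"tx":-0.185,"ty":-0.634,"tz":0,"ax":0,"ay":0,"az":0},
    {"tx":-0.185,"ty":-0.634,"tz":0,"ax":0,"ay":0,"az":0},
    {"tx":-0.185,"ty":-0.634,"tz":0,"ax":0,"ay":0,"az":0},
    {"tx":-0.185,"ty":-0.634,"tz":0,"ax":0,"ay":0,"az":0},
    {"tx":-0.185,"ty":-0.634,"tz":-0.1,"ax":0,"ay":0,"az":0},
    {"tx":-0.185,"ty":-0.634,"tz":-0.2,"ax":0,"ay":0,"az":0},
    {"tx":-0.185,"ty":-0.634,"tz":-0.3,"ax":0,"ay":0,"az":0},
    {"tx":-0.185,"ty":-0.634,"tz":-0.4,"ax":0,"ay":0,"az":0},
    {"tx":-0.185,"ty":-0.634,"tz":-0.47,"ax":0,"ay":0,"az":0},
    {"tx":-0.185,"ty":-0.634,"tz":-0.51,"ax":0,"ay":0,"az":0},
    {"tx":-0.185,"ty":-0.634,"tz":-0.526,"ax":0,"ay":0,"az":0},
    {"tx":-0.185,"ty":-0.634,"tz":-0.526,"ax":0,"ay":0,"az":0}
  ],
  "jaw": 0.65
}}

```text
t: 18.32
ee_pos: [0.4208, -0.244, 0.0985]
tcp_rot: [-0.369, -3.12, -0.0]
ft_force: [-0.5, 0.2, 0.0]
opening: 0.0552
grip_force: 0.0
```

{"api": "arm_command", "payload": {
  "targets": [
    {"tx":0,"ty":0,"tz":0,"ax":0,"ay":0,"az":0},
    {"tx":0,"ty":0,"tz":0,"ax":0,"ay":0,"az":0},
    {"tx":0,"ty":0,"tz":0,"ax":0,"ay":0,"az":0},
    {"tx":0,"ty":0,"tz":0,"ax":0,"ay":0,"az":0},
    {"tx":0,"ty":0,"tz":0,"ax":0,"ay":0,"az":0},
    {"tx":0,"ty":0,"tz":0,"ax":0,"ay":0,"az":0}
  ],
  "jaw": 0,
  "squeeze": 30
}}

```text
t: 19.08
ee_pos: [0.421, -0.245, 0.0995]
tcp_rot: [0.371, 3.118, -0.001]
ft_force: [-0.5, 0.7, 5.8]
opening: 0.0288
grip_force: 29.2
```

{"api": "arm_command", "payload": {
  "targets": [
    {"tx":0,"ty":0,"tz":0.03,"ax":0,"ay":0,"az":0},
    {"tx":0,"ty":0,"tz":0.1,"ax":0,"ay":0,"az":0},
    {"tx":0,"ty":0,"tz":0.2,"ax":0,"ay":0,"az":0},
    {"tx":0,"ty":0,"tz":0.3,"ax":0,"ay":0,"az":0},
    {"tx":0,"ty":0,"tz":0.34,"ax":0,"ay":0,"az":0},
    {"tx":0,"ty":0,"tz":0.34,"ax":0,"ay":0,"az":0},
    {"tx":0,"ty":0,"tz":0.34,"ax":0,"ay":0,"az":0}
  ]
}}

```text
t: 19.95
ee_pos: [0.42, -0.2445, 0.2675]
tcp_rot: [-0.371, -3.119, -0.001]
ft_force: [-0.1, 0.5, -1.5]
opening: 0.0286
grip_force: 30.0
```

```bash
python3 - <<'E'
from station import arm, optics
import pickle; from h import *
s=arm.observe(); print(s["t"],s["ee_pos"],s["tcp_rot"],s["opening"],s["ft_force"])
A=pickle.load(open("s2.pkl","rb")); D={n:optics.snapshot(n) for n in("scene","top")}; pickle.dump(D,open("s7.pkl","wb"))
def pc(n,r):
    f=lambda q:cv2.inRange(cv2.cvtColor(q[n]["color"],cv2.COLOR_BGR2HSV),np.array((95,90,20)),np.array((125,255,255)))[r].astype(float) # blue glaze
    a,b=f(A),f(D); return [np.round(np.argwhere(x>0).mean(0),2) for x in(a,b)],(a>0).sum(),(b>0).sum()
print(pc("scene",np.s_[180:220,345:400]),pc("top",np.s_[185:245,395:455]))
f=lambda q,n,r:q[n]["color"][r].mean(2)
for n,r in(("scene",np.s_[145:220,345:402]),("top",np.s_[180:250,392:460])): print(n,cv2.phaseCorrelate(f(A,n,r),f(D,n,r),cv2.createHanningWindow(f(A,n,r).shape[::-1],cv2.CV_64F)))
p=proj(D["scene"],[[.543,-.198,.126],[.544,-.198,.126],[.543,-.197,.126]]);print(p)
E
```

```text
19.95 [ 0.41998147 -0.2444689   0.26753685] [-3.70927516e-01 -3.11861883e+00 -9.79501761e-04] 0.02863940463695031 [-0.09017735  0.53203944 -1.46370487]
([array([23.  , 24.56]), array([22.31, 25.21])], np.int64(239), np.int64(265)) ([array([nan, nan]), array([nan, nan])], np.int64(0), np.int64(0))
scene ((-0.06085955261817233, 0.4294291165664603), 0.8415184261164826)
top ((0.06561261928106177, 0.017763033716327925), 0.9266503212004624)
[[376.07478061 170.17227084]
 [375.74887488 170.02394658]
 [375.88908434 170.39775511]]<stdin>:7: RuntimeWarning: Mean of empty slice.
  ret = um.true_divide(
```

{"api": "arm_command", "payload": {
  "targets": [
    {"tx":0.07,"ty":0.026,"tz":0,"ax":0,"ay":0,"az":0},
    {"tx":0.15,"ty":0.056,"tz":0,"ax":0,"ay":0,"az":0},
    {"tx":0.22,"ty":0.082,"tz":0,"ax":0,"ay":0,"az":0},
    {"tx":0.247,"ty":0.092,"tz":0,"ax":0,"ay":0,"az":0},
    {"tx":0.247,"ty":0.092,"tz":0,"ax":0,"ay":0,"az":0},
    {"tx":0.247,"ty":0.092,"tz":0,"ax":0,"ay":0,"az":0},
    {"tx":0.247,"ty":0.092,"tz":-0.03,"ax":0,"ay":0,"az":0},
    {"tx":0.247,"ty":0.092,"tz":-0.06,"ax":0,"ay":0,"az":0},
    {"tx":0.247,"ty":0.092,"tz":-0.075,"ax":0,"ay":0,"az":0},
    {"tx":0.247,"ty":0.092,"tz":-0.085,"ax":0,"ay":0,"az":0},
    {"tx":0.247,"ty":0.092,"tz":-0.091,"ax":0,"ay":0,"az":0},
    {"tx":0.247,"ty":0.092,"tz":-0.091,"ax":0,"ay":0,"az":0}
  ]
}}

```text
t: 21.55
ee_pos: [0.544, -0.1988, 0.2229]
tcp_rot: [0.371, 3.12, -0.0]
ft_force: [0.6, 0.8, -2.8]
opening: 0.0288
grip_force: 30.0
```

{"api": "arm_command", "payload": {
  "targets": [
    {"tx":0,"ty":0,"tz":-0.004,"ax":0,"ay":0,"az":0},
    {"tx":0,"ty":0,"tz":-0.008,"ax":0,"ay":0,"az":0},
    {"tx":0,"ty":0,"tz":-0.011,"ax":0,"ay":0,"az":0},
    {"tx":0,"ty":0,"tz":-0.013,"ax":0,"ay":0,"az":0},
    {"tx":0,"ty":0,"tz":-0.013,"ax":0,"ay":0,"az":0}
  ]
}}

```text
t: 22.18
ee_pos: [0.5439, -0.1988, 0.2163]
tcp_rot: [-0.371, -3.12, -0.0]
ft_force: [-0.3, -0.2, -0.8]
opening: 0.029
grip_force: 30.0
```

{"api": "arm_command", "payload": {
  "targets": [
    {"tx":0,"ty":0,"tz":-0.002,"ax":0,"ay":0,"az":0},
    {"tx":0,"ty":0,"tz":-0.004,"ax":0,"ay":0,"az":0},
    {"tx":0,"ty":0,"tz":-0.005,"ax":0,"ay":0,"az":0},
    {"tx":0,"ty":0,"tz":-0.005,"ax":0,"ay":0,"az":0},
    {"tx":0,"ty":0,"tz":-0.005,"ax":0,"ay":0,"az":0}
  ]
}}

```text
t: 22.8
ee_pos: [0.544, -0.1988, 0.2154]
tcp_rot: [0.371, 3.118, -0.001]
ft_force: [-5.0, 2.6, 12.8]
opening: 0.0287
grip_force: 31.4
```

Contact came at 0.2154, where 0.2155 was expected, so the lid is seated. I release and retreat upward and back.

{"api": "arm_command", "payload": {
  "targets": [
    {"tx":0,"ty":0,"tz":0.003,"ax":0,"ay":0,"az":0},
    {"tx":0,"ty":0,"tz":0.003,"ax":0,"ay":0,"az":0},
    {"tx":0,"ty":0,"tz":0.003,"ax":0,"ay":0,"az":0},
    {"tx":0,"ty":0,"tz":0.003,"ax":0,"ay":0,"az":0},
    {"tx":0,"ty":0,"tz":0.003,"ax":0,"ay":0,"az":0},
    {"tx":0,"ty":0,"tz":0.04,"ax":0,"ay":0,"az":0},
    {"tx":0,"ty":0,"tz":0.12,"ax":0,"ay":0,"az":0},
    {"tx":0,"ty":0,"tz":0.22,"ax":0,"ay":0,"az":0},
    {"tx":-0.1,"ty":0.02,"tz":0.28,"ax":0,"ay":0,"az":0},
    {"tx":-0.2,"ty":0.04,"tz":0.3,"ax":0,"ay":0,"az":0},
    {"tx":-0.24,"ty":0.05,"tz":0.3,"ax":0,"ay":0,"az":0},
    {"tx":-0.24,"ty":0.05,"tz":0.3,"ax":0,"ay":0,"az":0}
  ],
  "jaw": 0.7
}}

```text
t: 24.3
ee_pos: [0.4232, -0.1736, 0.3645]
tcp_rot: [0.372, 3.119, -0.001]
ft_force: [-0.1, -0.2, -0.6]
opening: 0.0596
grip_force: 0.0
```

```bash
python3 - <<'E'
from station import arm, optics
import pickle; from h import *
s=arm.observe(); print(s["t"],s["ee_pos"],s["opening"],s["ft_force"])
D={n:optics.snapshot(n) for n in("scene","top","wrist")}; pickle.dump(D,open("s8.pkl","wb"))
c=lambda im,r,w,h:cv2.resize(im[r],(w,h),interpolation=cv2.INTER_CUBIC)
S,T,W=(D[n]["color"] for n in("scene","top","wrist"))
cv2.imwrite("pics/p8.png",np.hstack([c(S,np.s_[120:360,240:450],420,480),np.vstack([c(T,np.s_[150:300,190:470],380,200),c(W,np.s_[:,:],380,280)])]))
E
```

```text
24.3 [ 0.42315387 -0.17357661  0.36452892] 0.059643758003963945 [-0.14174372 -0.16542646 -0.57697128]
```

View pics/p8.png

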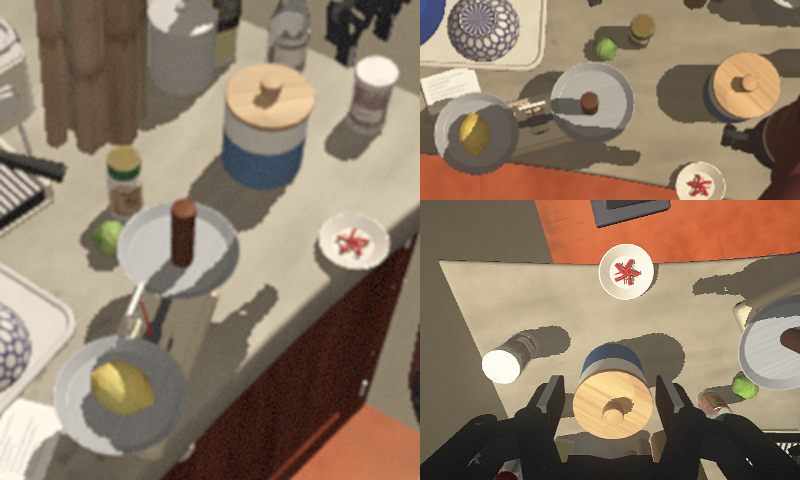

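The lid sits flat on the jar, with its knob at (270,90) in the left crop. The stick stands upright in the dish at (182,232), and the fruit dish has risen about 3 px, so the beam is off its stop. The robot is clear, so I hand in.

```bash
python3 -c "
from station import sign_off; print(sign_off())"
```

```text
the job is handed in; nothing more can be done
None
```

I handed the job in at about 24 s: one stick stands in the scale's dish against the lemon with the beam looking level, two sticks are left in the jar and the lid is back on. The one risk is that the wrist force read 47 N as the gripper went into the jar, probably against the rim; if that was the gripper's body pressing, it passed the 40 N limit, though the jar did not visibly shift.

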